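Feed a block to the stop of a drilling guide with a push stick

ROBOT

A 7-joint arm with a two-finger parallel gripper is mounted at the origin on the work surface. World frame = base frame: x ahead of the robot, y to its left, z up, the work surface at z = 0. Lengths are in m, angles in rad, forces in N, time in s.
With the tool pointing down it reaches from about 0.35 to 0.775 m from the base axis. Payload 3.1 kg.
Tool frame: the origin (TCP) lies midway between the tips of the shut fingers; the grasp point (between the pads) lies 19 mm behind it; z points along the fingers, y is the line along which they close (so a half turn about z gives the same grasp; the last joint's range is limited). The gripper opens to 85 mm and grips with 20 to 120 N. Pads are 22 mm wide; open, the fingers measure 114 mm over their backs; the gripper's body (76 mm by 85 mm) begins 54 mm behind the grasp point. The pads swing forward as they close: fully open they stand 13 mm farther back than shut.
Start: joints at [1.279, 0.311, 0.014, 1.512, -0.004, 1.319, -0.027], TCP at [0.136, -0.533, 0.231] pointing down, gripper open.
Joint ranges: [-2.7, 2.7], [-0.3, 1.91], [-1.27, 1.3], [0.12, 2.57], [-1.44, 4.58], [0.2, 2.03], [-3.05, 3.05]. Speed limits (rad/s): [2.79, 2.79, 3.14, 3.14, 3.14, 3.14, 3.14].

INTERFACE

Orientations are given as [roll, pitch, yaw] about the fixed x, y, z axes, in that order (R = Rz(yaw) Ry(pitch) Rx(roll)).
In Python, from rig import bot gives the robot as it stands. The module is installed in compiled form; this text tells all that it offers.
- The arm moves only by the shell command python3 -m creep 'ROWS' [FORCE]. ROWS is JSON, a list of rows, each a list of 5 numbers: the shift along the tool's x, y, z in mm, then the turn about the tool's z in degrees, then the gripper command: -1 is fully open, 1 is shut, values between are in proportion. A call has 1 to 20 rows; each row is the pose to reach, as a shift and turn from the pose commanded when the call began, along the tool's axes at that moment; what a row does not reach only later rows make up. A row lasts 1/8 s, in which the tool goes at most 62.5 mm and 10.7 degrees, less where a joint would pass 70% of its speed; a pose out of reach is approached as far as the arm can. A call with a gripper value outside its range is refused whole. The fingers move at their own pace and stop on an object; FORCE is the grip in N (left out, the last holds). Time passes only in rows, so rows that repeat a pose let the fingers close. It gives the time, the measured TCP pose, the force, the opening and the grip force at its end, in the units of the state.
- bot.sense(): the state, without advancing time (a new reading comes with each control period).
- bot.grab_frame(name): name is "scene" or "top" or "wrist"; returns a dict with "img" (480x640x3 uint8, red, green, blue), "K" (3x3 intrinsics, pixels), "R" (3x3) and "t" (3): a world point X has camera coordinates R X + t. Camera axes: x right, y down, z forward; pixel columns grow to the right and rows downward; lengths in m; the calibration is good to about 2 mm. A picture is of the moment at which its call begins. There is no depth.
- bot.job_done(): hands the job in; it is judged then, once.
The state is a dict: "clock": time; "qpos": joint angles; "dq": joint speeds; "tau": joint torques, N m; "eef_pos": TCP position; "orientation": TCP orientation; "force": force on the tool from outside, world axes, zero at the start; "moment": the same for the moment, N m; "opening": opening from 0.0 (shut) to 1.0 (fully open); "grip_force": force on a finger pad.
Only numpy, scipy, OpenCV 4.12 (cv2) and the standard library are available. Lean on these libraries where they do the work, as an engineer would, in place of code of your own. Each camera call takes 0.05 s, during which the arm holds its last target. There are 200 camera calls.

TASK

Set the tall narrow wooden block (60 mm long, 24 mm wide, 40 mm high) down upright in the open infeed of the drilling guide and let it go. Then take the push stick and with it feed the block through the narrow channel until it is pressed firmly home against the end stop, but gently enough not to bend the thin stop (25 N bends it). Draw the stick out, lay it back flat on the bench the right way up, and leave the two offcuts and the jar where they are.

Things in the scene. Friction and masses are not known exactly. Their poses are not given: they have to be found in the camera images.
- block: Plain hardwood block, 60 (x) by 24 (y) by 40 mm high, about 50 g, standing on the bench. Origin: centre of its underside; x along its length, z up. Either end may go first. Two offcuts of the same wood lie beside it, in any order.
- stick: Plywood push stick, about 100 g: straight strip 240 (x) by 18 (y) by 20 mm high, with an upright grip fin on its middle, 50 (x) by 16 (y) mm, up to 60 mm above the underside. Origin: centre of the strip's underside; x along the strip, z up. Either 18 by 20 mm end face, 120 mm from the origin, can push. Grip it by the fin, across y.
- jig: Drilling guide fixed to the bench: steel base plate 84 mm wide, from x = -95 to 180 mm, its top (the channel floor) at z = 10 mm, carrying an aluminium channel. Origin: at bench level on the channel's centre line, at the mouth of the covered part; x is the feed direction, z up. Covered part: x = 0 to 158 mm, walls and roof to z = 58 mm.
- infeed (a point): Middle of the guide's open infeed, on the channel floor (guide x = -45 mm, z = 10 mm). The infeed runs from guide x = -90 to 0 mm between low rails 34 mm apart and 10 mm high (rail tops 20 mm above the bench).
- narrow (a point): On the channel floor, 20 mm inside the covered part: here the walls have narrowed from 34 to 27 mm apart and stay so. They are 44 mm high, under two roof lips with a 10 mm slot between them; fingers do not fit in.
- shoe_at (a point): On the channel floor's centre line at guide x = 95 mm, beside a sprung steel shoe with ramped ends (x = 65 to 125 mm) that stands 4.5 mm out of the -y wall. The block pushes it aside: a rise to 4 to 8 N as its front reaches x = 75 to 90 mm, then a steady drag of that size, which also holds the block where it is left.
- offcut_short: Square hardwood offcut 42 by 42 by 22 mm high, not needed; origin at the centre of its underside.
- offcut_long: Flat hardwood offcut 90 by 30 by 18 mm high, not needed; origin at the centre of its underside.
- jar: Closed jar, 64 mm across and 85 mm high, not needed; origin at the centre of its underside.
- channel_end (a point): Centre of the channel's far end (guide x = 158 mm, z = 10 mm). Before it a thin rigid steel end stop, 24 mm wide and 38 mm high, is clamped with its face anywhere from guide x = 108 to 142 mm; its place is not measured. A 22 mm black knob on the roof slot sits 18 mm beyond the face. Home: the block's front on that face, pressed with 7 to 15 N beyond the drag for half a second; 25 N bends it.
Mind the look-alikes: they are no part of the job. What is shaped like the block but pink or red is not meant.

How it is judged:
On the way, in this order (a step that is already met when the one before it is completed fails the run):
1. the block stands upright in the open infeed, let go (x of block in the frame of jig between -0.09 and -0.015 m and y of block in the frame of jig between -0.008 and 0.008 m and z of block in the frame of jig below 0.013 m and angle between block's own z axis and vertical below 0.1 rad and contact force between the fingers and block below 0.1 N), for 0.1 s.
2. the block is pressed firmly (5 N or more) against the end stop by the push stick (contact force between block and stop_c0 above 5 N and contact force between stick and block above 5 N), for 0.2 s.
At the end, for the whole second after the job is handed in: The block stands in the channel with its front face within 2 mm of the end stop's face (stop_c0 is the stop's 4 mm thick face plate); the push stick lies flat and at rest on the bench (underside within 5 mm of the bench top, fin up, tilted less than 0.1 rad), off the guide (horizontal distance between block and stop_c0 below 0.0342 m and x of block in the frame of jig above 0.07 m and y of block in the frame of jig between -0.005 and 0.005 m and angle between each of block, stick's own z axis and vertical below 0.1 rad and linear speed of each of block, stick below 0.01 m/s and height (world z) of stick between -0.005 and 0.005 m); the robot touches nothing.
It fails at once if the block is forced against the end stop with more than 25 N (contact force between block and stop_c0 above 25 N).
It fails at once if the fingers touch the block once it is in the covered channel (contact force between the fingers and block above 0.5 N and x of block in the frame of jig above 0 m).
It fails at once if an offcut or the jar is moved more than 20 mm (distance of any of offcut_short, offcut_long, jar from where it was at the start of the episode above 0.02 m).
It also fails if it takes over 58 s, if anything falls off the work surface, if the arm or the gripper's body presses on something with over 40 N, if the wrist force passes 120 N, or if a joint passes its speed limit or range.

## Working session

There is one attempt and no reset: what is moved stays moved. The work goes in short steps, Python scripts to look and compute and a shell command to move; the robot and the scene stay as the last step left them, time stands still between calls to the robot, and variables do not carry over. Pictures are saved under pics/ and viewed, at most 10 in all, crops included, and the job is handed in when it is done.

```bash
mkdir -p pics
python3 - <<'E'
from rig import bot
import cv2,numpy as np,pickle
s=bot.sense();print({k:np.round(v,3).tolist() for k,v in s.items()})
d={}
for n in("top","scene"):
    f=bot.grab_frame(n);d[n]=f;cv2.imwrite(f"pics/{n}0.png",f["img"][:,:,::-1]);print(n,np.round(f["K"],1).tolist(),np.round(f["R"],3).tolist(),np.round(f["t"],3).tolist())
pickle.dump(d,open("f0.pkl","wb"))
E
```

```text
{'clock': 0.0, 'qpos': [1.279, 0.312, 0.014, 1.513, -0.004, 1.319, -0.027], 'dq': [-0.001, 0.001, 0.001, 0.001, -0.001, -0.0, -0.001], 'tau': [-0.0, -37.991, 0.146, -23.059, 0.012, 0.014, -0.0], 'eef_pos': [0.136, -0.532, 0.23], 'orientation': [-3.139, 0.0, 0.25], 'force': [0.413, -0.361, -0.503], 'moment': [-0.003, -0.012, -0.007], 'grip_force': 0.0, 'opening': 0.998}
top [[530.1, 0.0, 328.1], [0.0, 530.1, 236.7], [0.0, 0.0, 1.0]] [[0.004, -1.0, 0.031], [-0.997, -0.007, -0.081], [0.081, -0.031, -0.996]] [-0.053, 0.488, 1.075]
scene [[509.8, 0.0, 326.2], [0.0, 509.8, 241.8], [0.0, 0.0, 1.0]] [[0.8, 0.6, -0.006], [0.493, -0.664, -0.562], [-0.341, 0.446, -0.827]] [-0.361, -0.237, 1.45]
```

View pics/top0.png

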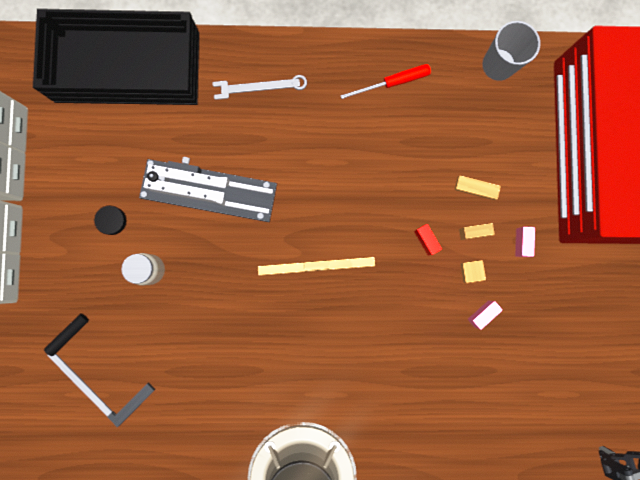

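View pics/scene0.png

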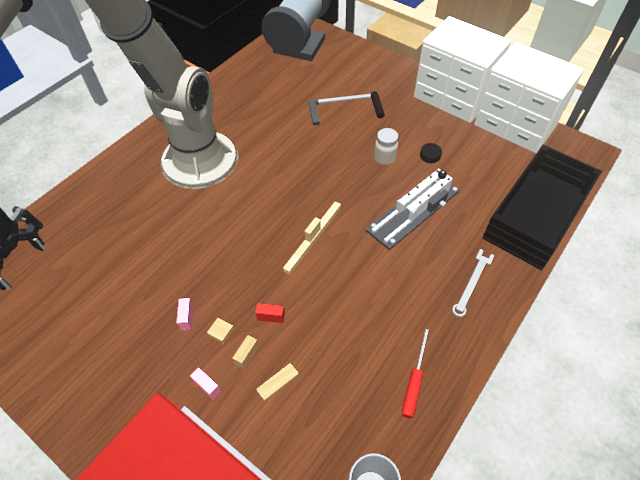

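Top view: the block is the wood piece at (479,231), with the short offcut at (475,271) and the long one at (478,187). The stick is at (316,266). The guide runs from its infeed at (255,198) to its knob at (153,177), feeding to the left. The jar is at (140,268).

```bash
cat > h.py <<'E'
import cv2,numpy as np
def ray(f,p,z):
    p=np.atleast_2d(np.array(p,float));d=np.linalg.solve(f["K"],np.c_[p,np.ones(len(p))].T)
    C=-f["R"].T@f["t"];D=(f["R"].T@d).T
    return C+D*((z-C[2])/D[:,2])[:,None]
def proj(f,X):
    c=f["R"]@np.array(X,float)+f["t"];u=f["K"]@c;return u[:2]/u[2]
def wood(img,lo=(18,60,120),hi=(32,200,255)):
    return cv2.inRange(cv2.cvtColor(img,cv2.COLOR_RGB2HSV),lo,hi)
def blobs(m,a=60):
    return [c for c in cv2.findContours(m,cv2.RETR_EXTERNAL,cv2.CHAIN_APPROX_NONE)[0] if cv2.contourArea(c)>a]
def rect(f,c,z):
    "min-area rectangle of contour cast on plane z: centre mm, sides mm, direction (deg) of long side"
    w=(ray(f,c[:,0,:],z)[:,:2]*1000).astype(np.float32);r=cv2.minAreaRect(w);b=cv2.boxPoints(r)
    e=[b[1]-b[0],b[2]-b[1]];e.sort(key=lambda v:-np.hypot(*v))
    return np.round(r[0],1),np.round([np.hypot(*v) for v in e],1),round(float(np.degrees(np.arctan2(e[0][1],e[0][0]))),1)
E
python3 - <<'E'
import pickle;from h import *
d=pickle.load(open("f0.pkl","rb"));f=d["top"]
m=wood(f["img"]);
for c in blobs(m):print(cv2.boundingRect(c),rect(f,c,.03))
# jig plate corners by grey mask
h=cv2.cvtColor(f["img"],cv2.COLOR_RGB2HSV);g=cv2.inRange(h,(0,0,0),(179,70,255));g[:150]=0;g[225:]=0;g[:,:135]=0;g[:,285:]=0
for c in blobs(g):print("jig",rect(f,c,.01),rect(f,c,.058))
print("knob",ray(f,(153,177),.065),"infeed",ray(f,(250,197),.01),"jar",ray(f,(140,268),.085))
E
```

```text
(463, 261, 23, 22) (array([ 418.9, -350.5]), array([41.8, 40.5], dtype=float32), -81.7)
(258, 257, 117, 18) (array([428.7, -26.6]), array([238. ,  17.8], dtype=float32), -85.2)
(465, 223, 29, 15) (array([ 503. , -362.7]), array([59. , 23.4], dtype=float32), -81.6)
(457, 176, 43, 23) (array([ 593.9, -362.5]), array([88.3, 28.7], dtype=float32), 76.0)
jig (array([594.3, 198.8]), array([275.4, 102.7], dtype=float32), 79.9) (array([585.8, 189.4]), array([263.4,  98.3], dtype=float32), 79.9)
knob [[0.60108336 0.29793639 0.065     ]] infeed [[0.57141493 0.11250864 0.01      ]] jar [[0.42066627 0.31115364 0.085     ]]
```

```bash
cat >> h.py <<'E'
def delta(s,tgt,yaw):
    "shift along tool axes mm and turn deg to reach TCP tgt (m) and yaw (deg), tool pointing down"
    from scipy.spatial.transform import Rotation as Q
    R=Q.from_euler('xyz',s["orientation"]).as_matrix();v=R.T@(np.array(tgt)-s["eef_pos"])*1000
    y=np.degrees(s["orientation"][2]);return np.round(v,1),round(float((y-yaw+180)%360-180),1)
E
python3 -m creep '[[397,-73,50,-84,-0.3],[397,-73,50,-84,-0.3],[397,-73,50,-84,-0.3],[397,-73,50,-84,-0.3],[397,-73,50,-84,-0.3],[397,-73,50,-84,-0.3],[397,-73,50,-84,-0.3],[397,-73,50,-84,-0.3],[397,-73,50,-84,-0.3],[397,-73,50,-84,-0.3],[397,-73,50,-84,-0.3]]' 40
python3 - <<'E'
from rig import bot;from h import *;import pickle
f=bot.grab_frame("wrist");pickle.dump(f,open("w1.pkl","wb"));cv2.imwrite("pics/w1.png",f["img"][:,:,::-1])
print(-f["R"].T@f["t"],f["R"][2]);s=bot.sense();print(s["qpos"],s["opening"])
for c in blobs(wood(f["img"]),300):print(cv2.boundingRect(c),rect(f,c,.04))
E
```

```text
clock: 1.48
eef_pos: [0.502, -0.3647, 0.1814]
orientation: [-3.141, 0.0, 1.713]
force: [-0.1, 0.6, -0.2]
opening: 0.654
grip_force: 0.0
[ 0.49136117 -0.28954945  0.32347112] [ 0.0430601  -0.29555394 -0.95435512]
[ 0.85887305  0.51700835 -0.39875496  1.37070219  0.20139781  1.29355631
  0.59504021] 0.6462884080895184
(392, 207, 65, 80) (array([ 585.4, -370.8]), array([60.6, 27. ], dtype=float32), 77.0)
(299, 178, 33, 76) (array([ 502.4, -359.8]), array([56.5, 23. ], dtype=float32), -81.1)
(180, 159, 58, 55) (array([ 424. , -348.6]), array([39.1, 38.8], dtype=float32), 8.1)
```

View pics/w1.png

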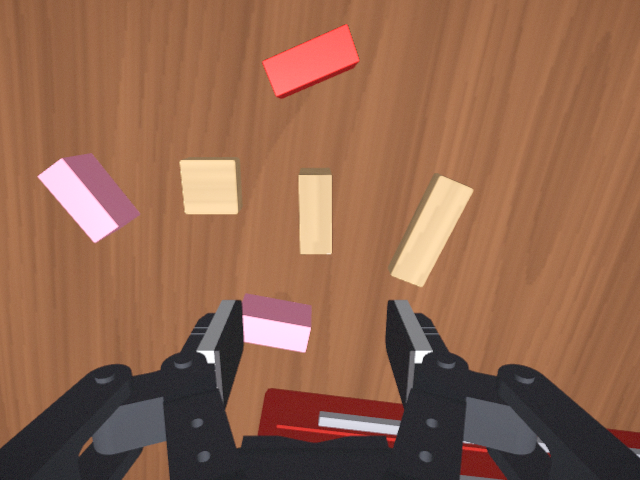

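The wrist view confirms it: block top at (315,214), offcuts to its left and right, both clear of the fingers.

Run:
```python
from rig import bot;from h import *
print(delta(bot.sense(),(.5025,-.361,.0165),98.6))
```

```text
(array([  3.6,   0.9, 165. ]), -0.4)
```

```bash
python3 -m creep '[[4,1,50,0,-0.3],[4,1,100,0,-0.3],[4,1,140,0,-0.3],[4,1,155,0,-0.3],[4,1,165,0,-0.3],[4,1,165,0,-0.3],[4,1,165,0,1],[4,1,165,0,1],[4,1,165,0,1],[4,1,165,0,1],[4,1,165,0,1],[4,1,165,0,1]]' 50
```

```text
clock: 3.02
eef_pos: [0.5043, -0.3607, 0.018]
orientation: [3.139, 0.002, 1.716]
force: [-0.8, -0.6, 5.8]
opening: 0.269
grip_force: 49.8
```

```bash
python3 -m creep '[[0,0,-60,0,1],[0,0,-120,0,1],[0,0,-130,0,1]]'
python3 - <<'E'
from rig import bot;from h import *
print(delta(bot.sense(),(.57,.10,.15),79.9))
E
```

```text
clock: 3.4
eef_pos: [0.5061, -0.3613, 0.1518]
orientation: [3.134, 0.007, 1.716]
force: [-0.3, -1.0, -0.9]
opening: 0.269
grip_force: 49.2
(array([ 4.472e+02,  1.300e+02, -2.000e-01]), 18.4)
```

```bash
python3 -m creep '[[447,130,0,18,1],[447,130,0,18,1],[447,130,0,18,1],[447,130,0,18,1],[447,130,0,18,1],[447,130,0,18,1],[447,130,0,18,1],[447,130,0,18,1],[447,130,0,18,1],[447,130,0,18,1],[447,130,0,18,1]]'
python3 - <<'E'
from rig import bot;from h import *;import pickle
f=bot.grab_frame("wrist");pickle.dump(f,open("w2.pkl","wb"));cv2.imwrite("pics/w2.png",f["img"][:,:,::-1])
s=bot.sense();print(s["eef_pos"],s["orientation"],s["qpos"])
E
```

```text
clock: 4.78
eef_pos: [0.567, 0.0983, 0.1457]
orientation: [-3.141, 0.002, 1.398]
force: [-0.8, -0.0, -0.2]
opening: 0.269
grip_force: 49.2
[0.56704127 0.09868121 0.14592727] [-3.14117575e+00  1.43694918e-03  1.39823612e+00] [ 0.13131384  0.46598064 -0.47052062  1.55453267  0.22371138  1.17573248
 -0.55530231]
```

View pics/w2.png

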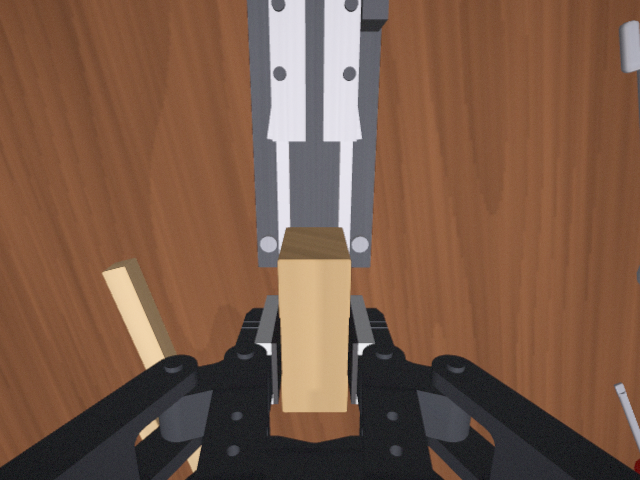

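The wrist view shows the infeed straight ahead: plate end at row 266 (columns 259-370), roof mouth at row 140, white rails at columns 283 and 346, and the block held squarely.

Run:
```python
import pickle;from h import *
f=pickle.load(open("w2.pkl","rb"));im=f["img"];h=cv2.cvtColor(im,cv2.COLOR_RGB2HSV)
g=(h[:,:,1]<70);wh=(h[:,:,2]>170)&g
L=[];Rr=[];ri=[];rj=[]
for r in range(150,222,6):
    c=np.where(g[r,230:400])[0]+230;L.append((c[0],r));Rr.append((c[-1]+1,r))
    w=np.where(wh[r,260:370])[0]+260;a=w[w<315];b=w[w>315];ri.append((a[-1]+1,r));rj.append((b[0],r))
print(L[::4],Rr[::4],ri[::4],rj[::4])
pl,pr=ray(f,L,.01),ray(f,Rr,.01);ql,qr=ray(f,ri,.02),ray(f,rj,.02)
for a,b in((pl,pr),(ql,qr)):
    m=(a+b)/2;k=np.polyfit(m[:,1],m[:,0],1);print("width",np.round(np.linalg.norm(a-b,axis=1)[[0,-1]]*1000,1),"centre x at y=.1,.15,.3",np.round(np.polyval(k,[.1,.15,.3])*1000,1),"dir",90-np.degrees(np.arctan(k[0])))
col=np.where(g[:300,264])[0];col2=np.where(g[:300,367])[0];print(col[-1],col2[-1])
e=ray(f,[(264,col[-1]+1),(367,col2[-1]+1)],.01);print("end corners",e*1000)
print("roof mouth z58",ray(f,[(288,140),(342,140)],.058)*1000)
```

```text
[(np.int64(253), 150), (np.int64(254), 174), (np.int64(255), 198)] [(np.int64(376), 150), (np.int64(375), 174), (np.int64(374), 198)] [(np.int64(289), 150), (np.int64(290), 174), (np.int64(290), 198)] [(np.int64(340), 150), (np.int64(340), 174), (np.int64(339), 198)]
width [83.8 83.8] centre x at y=.1,.15,.3 [567.8 576.7 603.4] dir 79.93048973807542
width [33.5 33.8] centre x at y=.1,.15,.3 [567.9 576.7 603.1] dir 80.02501341893479
266 267
end corners [[524.903976    72.75399574  10.        ]
 [600.43338906  58.70097098  10.        ]]
roof mouth z58 [[563.69023564 162.29477987  58.        ]
 [593.44940796 157.08072554  58.        ]]
```

Run:
```python
from rig import bot;from h import *
print(delta(bot.sense(),(.5707,.1153,.0290),80.0))
```

```text
(array([ 17.2,   0.8, 116.9]), 0.1)
```

```bash
python3 -m creep '[[17,1,0,0,1],[17,1,40,0,1],[17,1,75,0,1],[17,1,95,0,1],[17,1,105,0,1],[17,1,110,0,1],[17,1,113,0,1],[17,1,113,0,1]]'
```

```text
clock: 5.82
eef_pos: [0.5713, 0.1179, 0.0339]
orientation: [3.141, -0.0, 1.402]
force: [0.2, -1.0, -1.1]
opening: 0.268
grip_force: 49.2
```

```bash
python3 -m creep '[[-2,1,3,0,1],[-2,1,5,0,1],[-2,1,5,0,1]]'; python3 -m creep '[[0,0,0,0,-0.3],[0,0,0,0,-0.3],[0,0,0,0,-0.3],[0,0,0,0,-0.3]]'
```

```text
clock: 6.2
eef_pos: [0.5714, 0.1154, 0.0281]
orientation: [-3.141, 0.0, 1.402]
force: [0.3, 0.1, 0.4]
opening: 0.269
grip_force: 49.2
clock: 6.7
eef_pos: [0.5715, 0.1156, 0.0283]
orientation: [3.142, -0.0, 1.402]
force: [0.8, 0.3, -0.3]
opening: 0.653
grip_force: 0.0
```

```bash
python3 -m creep '[[0,0,-50,0,-0.3],[0,0,-110,0,-0.3],[0,0,-155,0,-0.3]]'
python3 - <<'E'
from rig import bot;from h import *;import pickle
f=bot.grab_frame("wrist");pickle.dump(f,open("w3.pkl","wb"));cv2.imwrite("pics/w3.png",f["img"][:,:,::-1])
for c in blobs(wood(f["img"]),300):print(cv2.boundingRect(c),rect(f,c,.05))
E
python3 -m creep '[[-168,-114,0,-15,-0.3],[-168,-114,0,-15,-0.3],[-168,-114,0,-15,-0.3],[-168,-114,0,-15,-0.3],[-168,-114,0,-15,-0.3],[-168,-114,0,-15,-0.3]]'
python3 - <<'E'
from rig import bot;from h import *;import pickle
f=bot.grab_frame("wrist");pickle.dump(f,open("w4.pkl","wb"));cv2.imwrite("pics/w4.png",f["img"][:,:,::-1])
t=bot.grab_frame("top");pickle.dump(t,open("t4.pkl","wb"))
E
python3 -c "
import cv2,numpy as np
a=cv2.imread('pics/w3.png');b=cv2.imread('pics/w4.png')
cv2.imwrite('pics/c34.png',cv2.resize(np.hstack([a,b]),(800,300)))"
```

```text
clock: 7.08
eef_pos: [0.5721, 0.116, 0.1861]
orientation: [3.139, -0.001, 1.402]
force: [0.9, -1.0, 0.4]
opening: 0.653
grip_force: 0.0
(129, 269, 51, 90) (array([439.6,  65.7]), array([75.6, 16.9], dtype=float32), -85.1)
clock: 7.88
eef_pos: [0.4317, -0.0297, 0.1835]
orientation: [3.14, -0.001, 1.665]
force: [0.1, 1.1, -0.3]
opening: 0.652
grip_force: 0.0
```

View pics/c34.png

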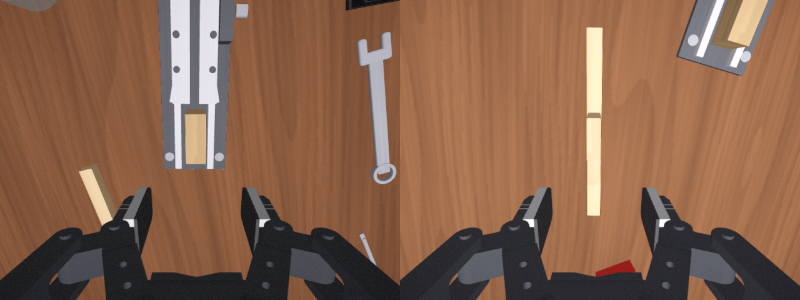

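Left: the block stands upright between the rails at (195,138), released. Right: the stick lies straight ahead, with its fin around rows 113-150 of the half-size crop.

Run:
```python
import pickle;from rig import bot;from h import *
f=pickle.load(open("w4.pkl","rb"));m=wood(f["img"],(12,30,150),(35,200,255));m[:, :260]=0;m[:,370:]=0;m[380:]=0
c=max(blobs(m),key=cv2.contourArea);print(cv2.boundingRect(c));x,y,w,h=cv2.boundingRect(c)
rows=range(y+3,y+h-3,8)
L=[(np.where(m[r])[0][0],r) for r in rows];R=[(np.where(m[r])[0][-1]+1,r) for r in rows]
for z in(.02,.06):
    a,b=ray(f,L,z),ray(f,R,z);print(z,np.c_[rows,(a+b)[:,:2]/2*1000,np.linalg.norm(a-b,axis=1)*1000].round(1)[::3].tolist())
print("ends z20",ray(f,[(x+w/2,y),(x+w/2,y+h)],.02)*1000,"z60",ray(f,[(x+w/2,y+h)],.06)*1000)
dk=f["img"][y:y+h,x+w//2-4:x+w//2+4].mean((1,2));print([ (y+i,int(v)) for i,v in enumerate(dk) if v<185])
t=pickle.load(open("t4.pkl","rb"));mt=wood(t["img"])
for c in blobs(mt):
  x,y,w,h=cv2.boundingRect(c)
  if x<400:print(cv2.boundingRect(c),rect(t,c,.02),rect(t,c,.05))
```

```text
(260, 0, 110, 380)
0.02 [[3.0, 419.4, 118.2, 73.8], [27.0, 420.5, 103.6, 75.7], [51.0, 421.9, 88.6, 76.9], [75.0, 422.3, 73.0, 76.1], [99.0, 425.2, 57.1, 78.8], [123.0, 426.1, 40.4, 80.2], [147.0, 427.3, 23.2, 80.8], [171.0, 429.0, 5.4, 82.3], [195.0, 431.5, -12.9, 85.3], [219.0, 432.9, -32.0, 86.1], [243.0, 435.2, -51.8, 88.5], [267.0, 437.1, -72.4, 90.2], [291.0, 438.7, -93.8, 91.1], [315.0, 440.8, -116.0, 92.9], [339.0, 443.0, -139.2, 94.8], [363.0, 444.9, -163.3, 95.9]]
0.06 [[3.0, 420.1, 108.7, 64.2], [27.0, 421.0, 96.0, 65.8], [51.0, 422.2, 83.0, 66.9], [75.0, 422.6, 69.4, 66.1], [99.0, 425.2, 55.6, 68.5], [123.0, 425.9, 41.1, 69.7], [147.0, 427.0, 26.2, 70.2], [171.0, 428.4, 10.7, 71.5], [195.0, 430.6, -5.2, 74.1], [219.0, 431.8, -21.9, 74.8], [243.0, 433.8, -39.1, 76.9], [267.0, 435.5, -56.9, 78.4], [291.0, 436.9, -75.6, 79.2], [315.0, 438.7, -94.9, 80.8], [339.0, 440.6, -115.0, 82.4], [363.0, 442.2, -136.0, 83.4]]
ends z20 [[ 418.91984559  119.902167     20.        ]
 [ 447.39505226 -180.91895443   20.        ]] z60 [[ 444.41044642 -151.260353     60.        ]]
[(0, 109), (1
[... 593 characters left out ...]
 (347, 123), (348, 123), (349, 122), (350, 122), (351, 122), (352, 121), (353, 122), (354, 122), (355, 122), (356, 121), (357, 122), (358, 122), (359, 123), (360, 121), (361, 121), (362, 120), (363, 121), (364, 121), (365, 122), (366, 121), (367, 122), (368, 122), (369, 122), (370, 122), (371, 122), (372, 122), (373, 122), (374, 122), (375, 122), (376, 122), (377, 123), (378, 122), (379, 122)]
(258, 265, 23, 10) (array([420.8,  70.2]), array([45.9, 17.5], dtype=float32), -85.0) (array([420.2,  67.8]), array([44.6, 17. ], dtype=float32), -85.0)
(231, 186, 31, 16) (array([576. , 119.9]), array([60.5, 24.3], dtype=float32), 80.4) (array([571.2, 116.1]), array([58.9, 23.6], dtype=float32), 80.4)
```

Run:
```python
import pickle;from rig import bot;from h import *
f=pickle.load(open("w4.pkl","rb"));m=(f["img"].mean(2)>160);m[:, :280]=0;m[:,340:]=0
def mid(r,z):
    c=np.where(m[r])[0];a=ray(f,[(c[0],r),(c[-1]+1,r)],z)*1000;return (a.mean(0)[:2].round(1).tolist(),np.linalg.norm(a[0]-a[1]).round(1))
for r in(50,90,130,170):print("strip",r,mid(r,.02))
for r in(195,215,235,260):print("fin",r,mid(r,.06))
for r in(320,335):print("near",r,mid(r,.02))
c=np.where(m[48])[0].mean();c2=np.where(m[340])[0].mean();e=ray(f,[(c,43.5),(c2,345.5)],.02)[:,:2]*1000
print(e,e.mean(0),np.linalg.norm(e[0]-e[1]),"fin front",ray(f,[(c,188.5)],.06)*1000)
P=e.mean(0)/1000;print(delta(bot.sense(),(*P,.032),np.degrees(np.arctan2(*(e[0]-e[1])[::-1]))))
```

```text
strip 50 ([419.0, 88.9], np.float64(18.2))
strip 90 ([421.4, 62.8], np.float64(18.7))
strip 130 ([424.0, 35.2], np.float64(17.7))
strip 170 ([426.6, 6.0], np.float64(18.3))
fin 195 ([427.2, -5.5], np.float64(16.2))
fin 215 ([428.5, -19.3], np.float64(16.4))
fin 235 ([429.8, -33.6], np.float64(16.7))
fin 260 ([431.5, -52.0], np.float64(15.6))
near 320 ([437.4, -121.1], np.float64(18.8))
near 335 ([438.3, -135.7], np.float64(18.2))
[[ 418.31918261   93.02208435]
 [ 438.82273297 -146.05361951]] [428.57095779 -26.51576758] 239.95330328148967 fin front [[427.16709516  -1.12009491  60.        ]]
(array([  3.1,  -3. , 151.4]), 0.6)
```

```bash
python3 -m creep '[[3,-3,50,1,-0.3],[3,-3,110,1,-0.3],[3,-3,140,1,-0.3],[3,-3,153,1,-0.3],[3,-3,156,1,-0.3],[3,-3,156,1,-0.3],[3,-3,156,1,1],[3,-3,156,1,1],[3,-3,156,1,1],[3,-3,156,1,1],[3,-3,156,1,1],[3,-3,156,1,1]]' 120
```

```text
clock: 9.48
eef_pos: [0.4284, -0.0282, 0.0283]
orientation: [3.14, 0.001, 1.646]
force: [-0.7, 0.0, 5.5]
opening: 0.17
grip_force: 117.0
```

```bash
python3 -m creep '[[0,0,-40,0,1],[0,0,-62,0,1],[0,0,-62,0,1]]';python3 - <<'E'
from rig import bot;from h import *
print(delta(bot.sense(),(.5409,-.0537,.085),80.))
E
```

```text
clock: 9.85
eef_pos: [0.4291, -0.0283, 0.0906]
orientation: [3.138, 0.001, 1.646]
force: [0.2, 0.3, -1.9]
opening: 0.17
grip_force: 117.3
(array([-33.7, 109.6,   6.1]), 14.3)
```

```bash
python3 -m creep '[[-34,110,6,14.3,1],[-34,110,6,14.3,1],[-34,110,6,14.3,1],[-34,110,6,14.3,1],[-34,110,6,14.3,1]]'
python3 - <<'E'
from rig import bot;from h import *;import pickle
f=bot.grab_frame("wrist");pickle.dump(f,open("w5.pkl","wb"));cv2.imwrite("pics/w5.png",f["img"][:,:,::-1])
print(delta(bot.sense(),(.5409,-.0537,.041),80.))
E
```

```text
clock: 10.48
eef_pos: [0.538, -0.0532, 0.0826]
orientation: [-3.139, 0.0, 1.398]
force: [0.4, 0.2, -0.9]
opening: 0.169
grip_force: 117.5
(array([ 0.1,  2.6, 42. ]), 0.1)
```

View pics/w5.png

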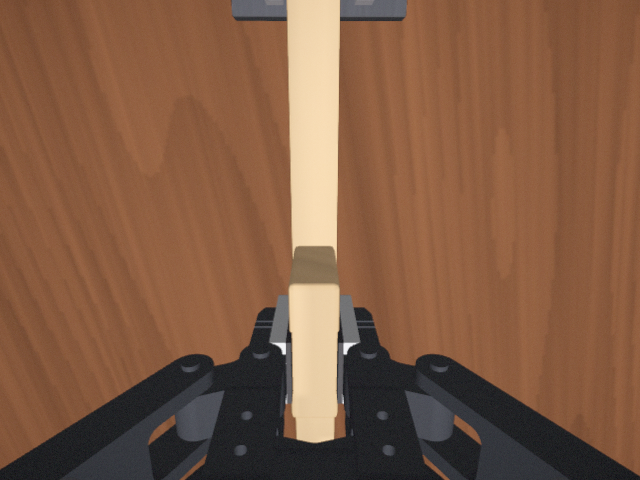

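The stick is held squarely and its front reaches over the plate end at the top of the image (column 314, row 18).

```bash
python3 -m creep '[[0,3,25,0,1],[0,3,42,0,1],[0,3,42,0,1],[0,3,42,0,1]]';python3 - <<'E'
from rig import bot;from h import *
print(delta(bot.sense(),(.5409,-.0537,.041),80.))
E
```

```text
clock: 11.02
eef_pos: [0.543, -0.0541, 0.0418]
orientation: [3.141, -0.0, 1.397]
force: [0.5, -0.3, -0.7]
opening: 0.169
grip_force: 117.6
(array([ 0.1, -2.2,  0.8]), 0.0)
```

```bash
python3 -m creep '[[7,-2,0,0,1],[14,-2,0,0,1],[18,-2,0,0,1],[21,-2,0,0,1],[25,-2,0,0,1],[29,-2,0,0,1],[33,-2,0,0,1],[37,-2,0,0,1],[41,-2,0,0,1],[45,-2,0,0,1],[50,-2,0,0,1],[55,-2,0,0,1],[60,-2,0,0,1],[65,-2,0,0,1],[70,-2,0,0,1]]';python3 - <<'E'
from rig import bot;from h import *
s=bot.sense();o=np.array([.5785,.1596]);u=np.array([.1736,.9848]);v=s["eef_pos"][:2]-o
print("jigx",v@u*1000,"jigy",(u[0]*v[1]-u[1]*v[0])*1000,s["force"]);f=bot.grab_frame("scene");cv2.imwrite("pics/s6.png",cv2.resize(f["img"][130:330,270:530,::-1],None,fx=3,fy=3))
E
```

```text
clock: 12.9
eef_pos: [0.5531, 0.0154, 0.0413]
orientation: [3.142, 0.0, 1.397]
force: [0.7, -1.1, -1.8]
opening: 0.165
grip_force: 117.6
jigx -146.44307755758277 jigy 0.019918167350554267 [ 0.74798582 -1.06075371 -1.77218704]
```

View pics/s6.png

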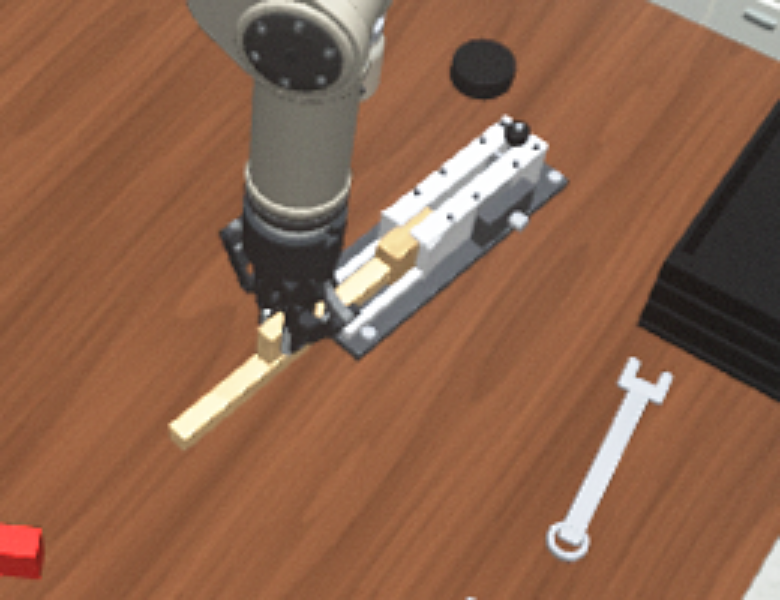

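The block is part way into the covered mouth, with the stick behind it at about (390,265).

```bash
python3 -m creep '[[6,0,0,0,1],[12,0,0,0,1],[18,0,0,0,1],[24,0,0,0,1],[30,0,0,0,1],[35,0,0,0,1],[39,0,0,0,1],[43,0,0,0,1],[47,0,0,0,1],[51,0,0,0,1],[55,0,0,0,1],[59,0,0,0,1],[62,0,0,0,1],[65,0,0,0,1]]';cat >q.py <<'E'
from rig import bot;from h import *
s=bot.sense();o=np.array([.5785,.1596]);u=np.array([.1736,.9848]);v=s["eef_pos"][:2]-o
print("jigx",v@u*1000,"front",v@u*1000+181.5,"jigy",(u[0]*v[1]-u[1]*v[0])*1000,"push",-s["force"][:2]@u)
E
python3 q.py
```

```text
clock: 14.7
eef_pos: [0.5631, 0.0748, 0.0409]
orientation: [-3.139, 0.007, 1.395]
force: [-3.3, -6.6, 1.7]
opening: 0.168
grip_force: 118.2
jigx -86.20909637764208 front 95.29090362235792 jigy 0.4515664929629799 push 7.119606648575337
```

```bash
python3 -m creep '[[2,0,0,0,1],[4,0,0,0,1],[6,0,0,0,1],[8,0,0,0,1],[10,0,0,0,1],[12,0,0,0,1]]'; python3 q.py; python3 -m creep '[[1,0,0,0,1],[2,0,0,0,1],[3,0,0,0,1],[4,0,0,0,1]]'; python3 q.py
```

```text
clock: 15.45
eef_pos: [0.5644, 0.0875, 0.0405]
orientation: [-3.138, 0.006, 1.396]
force: [-3.4, -4.7, 1.8]
opening: 0.177
grip_force: 118.2
jigx -73.4642460290498 front 108.0357539709502 jigy 1.3454873947873307 push 5.197025621770309
clock: 15.95
eef_pos: [0.5651, 0.0915, 0.0405]
orientation: [-3.138, 0.006, 1.396]
force: [-2.9, -5.4, 1.0]
opening: 0.168
grip_force: 118.2
jigx -69.37196980474693 front 112.12803019525307 jigy 1.4196506730599652 push 5.806821095305397
```

```bash
for i in 1; do python3 -m creep '[[1,0,0,0,1],[2,0,0,0,1],[3,0,0,0,1],[4,0,0,0,1]]'; python3 q.py; done;  python3 -m creep '[[1,0,0,0,1],[2,0,0,0,1],[3,0,0,0,1]]'; python3 q.py
```

```text
clock: 16.45
eef_pos: [0.5657, 0.0956, 0.0405]
orientation: [-3.138, 0.006, 1.396]
force: [-3.9, -5.3, 1.3]
opening: 0.165
grip_force: 118.2
jigx -65.2896176435958 front 116.2103823564042 jigy 1.5107647805660471 push 5.848818415967514
clock: 16.82
eef_pos: [0.5662, 0.0986, 0.0405]
orientation: [-3.137, 0.006, 1.396]
force: [-4.2, -5.2, 1.8]
opening: 0.165
grip_force: 118.2
jigx -62.23446423938909 front 119.2655357606109 jigy 1.5583005384451307 push 5.804573848518089
```

```bash
python3 -m creep '[[1,0,0,0,1],[2,0,0,0,1]]'; python3 q.py;  python3 -m creep '[[1,0,0,0,1],[2,0,0,0,1]]'; python3 q.py
```

```text
clock: 17.08
eef_pos: [0.5666, 0.1006, 0.0404]
orientation: [-3.138, 0.006, 1.396]
force: [-3.4, -4.6, 0.1]
opening: 0.168
grip_force: 118.1
jigx -60.14023879013988 front 121.35976120986012 jigy 1.5235912883239893 push 5.123727985113574
clock: 17.32
eef_pos: [0.5669, 0.1026, 0.0404]
orientation: [-3.138, 0.006, 1.396]
force: [-3.4, -4.0, 0.7]
opening: 0.168
grip_force: 118.1
jigx -58.16407874409634 front 123.33592125590366 jigy 1.538081080457422 push 4.569927268225778
```

```bash
python3 -m creep '[[1,0,0,0,1],[1,0,0,0,1]]'; python3 q.py
```

```text
clock: 17.58
eef_pos: [0.5671, 0.1032, 0.0404]
orientation: [-3.138, 0.006, 1.396]
force: [-3.7, -5.3, 0.5]
opening: 0.17
grip_force: 118.1
jigx -57.54319991059298 front 123.95680008940701 jigy 1.4676402011393042 push 5.889677535475572
```

```bash
for i in 1; do python3 -m creep '[[1,0,0,0,1],[1,0,0,0,1]]' >/dev/null; python3 q.py; done; python3 -m creep '[[1,0,0,0,1],[1,0,0,0,1]]'>/dev/null; python3 q.py
```

```text
jigx -57.515496543970094 front 123.9845034560299 jigy 1.3931611053316135 push 6.910914852460253
jigx -57.51017074678984 front 123.98982925321016 jigy 1.3842529973968847 push 8.285341186492559
```

```bash
python3 -m creep '[[1,0,0,0,1],[1,0,0,0,1]]'>/dev/null; python3 q.py
```

```text
jigx -57.50068182848218 front 123.99931817151781 jigy 1.3715839784251975 push 9.037281928805083
```

The block has stopped at guide x of about 124 mm, which agrees with the knob. The force now climbs about 1 N per mm commanded.

```bash
python3 -m creep '[[1,0,0,0,1],[2,0,0,0,1],[3,0,0,0,1],[3,0,0,0,1]]'>/dev/null; python3 q.py
```

```text
jigx -57.43207556095298 front 124.06792443904702 jigy 1.0803444461237444 push 12.972712901163517
```

```bash
python3 -m creep '[[1,0,0,0,1],[2,0,0,0,1],[2,0,0,0,1],[2,0,0,0,1]]'>/dev/null; python3 q.py
```

```text
jigx -57.426070967486176 front 124.07392903251383 jigy 1.0102948762007145 push 16.539000329175934
```

```bash
python3 -m creep '[[0,0,0,0,1],[0,0,0,0,1],[0,0,0,0,1],[0,0,0,0,1],[0,0,0,0,1],[0,0,0,0,1]]'>/dev/null; python3 q.py
```

```text
jigx -57.424716801689634 front 124.07528319831036 jigy 1.011653175783488 push 16.53656640476649
```

```bash
python3 -m creep '[[-4,0,0,0,1],[-8,0,0,0,1],[-12,0,0,0,1],[-20,0,0,0,1],[-32,0,0,0,1],[-48,0,0,0,1],[-66,0,0,0,1],[-86,0,0,0,1],[-106,0,0,0,1],[-126,0,0,0,1],[-146,0,0,0,1],[-166,0,0,0,1],[-184,0,0,0,1],[-192,0,0,0,1],[-192,0,-20,0,1],[-192,0,-40,0,1],[-192,0,-40,0,1]]'; python3 q.py;python3 - <<'E'
from rig import bot;from h import *;import pickle
print(delta(bot.sense(),(.4284,-.0282,.06),94.4))
f=bot.grab_frame("wrist");t=bot.grab_frame("top")
cv2.imwrite("pics/c7.png",np.hstack([cv2.resize(f["img"],(400,300)),cv2.resize(t["img"][130:280,120:320],(400,300))])[:,:,::-1])
E
```

```text
clock: 22.2
eef_pos: [0.5389, -0.0741, 0.0829]
orientation: [3.137, -0.001, 1.397]
force: [0.2, -0.8, -1.9]
opening: 0.164
grip_force: 117.6
jigx -236.98031409394974 front -55.480314093949744 jigy -1.557980420218673 push 0.7650766653777195
(array([  26.1, -116.8,   22.4]), -14.3)
```

View pics/c7.png

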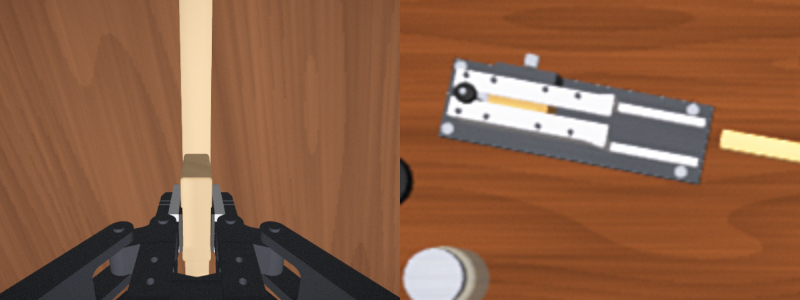

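Right crop: the block is seen through the roof slot at (518,103), up against the stop by the knob. The stick is clear of the plate.

```bash
python3 -m creep '[[26,-117,0,-14.3,1],[26,-117,0,-14.3,1],[26,-117,0,-14.3,1],[26,-117,22,-14.3,1],[26,-117,35,-14.3,1],[26,-117,45,-14.3,1],[26,-117,49,-14.3,1],[26,-117,49,-14.3,1]]'
python3 - <<'E'
from rig import bot;from h import *
print(delta(bot.sense(),(.4284,-.0282,.0283),94.4))
E
```

```text
clock: 23.3
eef_pos: [0.4266, -0.0286, 0.0321]
orientation: [-3.141, -0.0, 1.646]
force: [0.0, -0.1, -0.9]
opening: 0.17
grip_force: 118.0
(array([0.3, 1.8, 3.8]), -0.1)
```

```bash
python3 -m creep '[[0,0,1,0,1],[0,0,2,0,1],[0,0,3,0,1],[0,0,3.5,0,1],[0,0,3.5,0,1]]'; python3 -m creep '[[0,0,0,0,0.4],[0,0,0,0,-0.2],[0,0,0,0,-0.3],[0,0,0,0,-0.3],[0,0,0,0,-0.3],[0,0,-40,0,-0.3],[0,0,-90,0,-0.3],[0,0,-150,0,-0.3],[0,0,-180,0,-0.3],[0,0,-180,0,-0.3]]'
python3 - <<'E'
from rig import bot;from h import *
f=bot.grab_frame("scene");t=bot.grab_frame("top")
cv2.imwrite("pics/c8.png",np.hstack([cv2.resize(f["img"][100:340,180:500],(400,300)),cv2.resize(t["img"][130:370,100:420],(400,300))])[:,:,::-1])
for c in blobs(wood(t["img"])):print(cv2.boundingRect(c),rect(t,c,.03))
E
```

```text
clock: 23.92
eef_pos: [0.4264, -0.0287, 0.0288]
orientation: [-3.142, 0.0, 1.646]
force: [0.2, 0.0, -0.9]
opening: 0.166
grip_force: 118.0
clock: 25.18
eef_pos: [0.4285, -0.0287, 0.2114]
orientation: [3.135, 0.002, 1.646]
force: [0.1, -0.4, -0.8]
opening: 0.652
grip_force: 0.0
(258, 266, 20, 10) (array([418.5,  72.6]), array([38.5, 17.2], dtype=float32), -85.7)
(464, 261, 21, 21) (array([ 419.1, -350.8]), array([40.2, 39.7], dtype=float32), 8.3)
(164, 177, 30, 9) (array([599. , 256.3]), array([59.6,  8.3], dtype=float32), 80.1)
(457, 176, 43, 23) (array([ 594.2, -363. ]), array([87.5, 28.3], dtype=float32), 76.4)
```

View pics/c8.png

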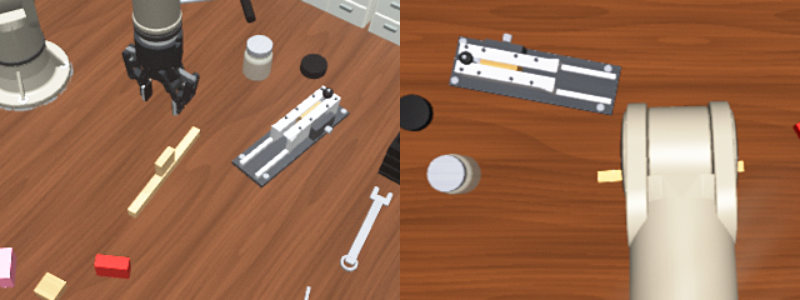

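The stick lies flat with its fin up at (165,170), released. The block is at the stop, and the offcuts are where they were.

```bash
python3 -c "
from rig import bot;print(bot.job_done())"
```

```text
the job is handed in; nothing more can be done
None
```

The job is handed in at about 25 s: the block was fed to the end stop and pressed for over half a second at about 11 N beyond the drag (estimated from the wrist force), the stick is back flat on the bench fin up, and the last pictures show the offcuts and jar undisturbed; the hand-in call returned no verdict.

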